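# Mount a coil between centres and hold a spring probe on its band

## Robot

A 6-joint arm with a two-finger parallel gripper is mounted at the origin on the work surface. World frame = base frame: x ahead of the robot, y to its left, z up, the work surface at z = 0. Lengths are in m, angles in rad, forces in N, time in s.
With the tool pointing down it reaches from about 0.3 to 0.775 m from the base axis. Payload 14.6 kg.
Tool frame: the origin (TCP) lies midway between the tips of the shut fingers; the grasp point (between the pads) lies 19 mm behind it (ctrl.hold_point_z is the distance from the TCP to the grasp point, in m); z points along the fingers, x is the direction in which the jaws open and shut, and the axes are right-handed (so a half turn about z gives the same grasp; the last joint's range is limited). The gripper opens to 94 mm and grips with 3 to 60 N. Pads are 16 mm wide; open, the fingers measure 119 mm over their backs; the gripper's body (75 mm by 177 mm) begins 78 mm behind the grasp point.
Start: joints at [-1.361, 0.3, 1.521, -0, 1.321, -0.067], TCP at [0.15, -0.529, 0.205] pointing down, gripper open.
Joint ranges: [-3.03, 3.03], [-0.79, 2.21], [0.23, 2.52], [-1.04, 4.18], [0, 3.07], [-2.55, 2.55]. Speed limits (rad/s): [2.22, 2.22, 2.57, 3.14, 3.14, 3.14].

## Interface

Orientations are given as [roll, pitch, yaw] about the fixed x, y, z axes, in that order (R = Rz(yaw) Ry(pitch) Rx(roll)).
In Python, from station import ctrl, viewer, ticket, nets gives the robot as it stands.
- The arm moves only by the tool carry_out, never from a script. Its argument "commands" is one flat list of numbers, 7 for each row, row after row: the closure, from -1 (fully open) to 1 (shut), so that 0 is half open, then the shift along the world's x, y, z in cm, then the turn, a rotation vector about the world's x, y, z in rad. In form: [gripper, tx, ty, tz, ax, ay, az, gripper, tx, ty, tz, ax, ay, az, ...]. A call has 1 to 12 rows; each row is the pose to reach, as a shift and turn from the pose measured when the call began; what a row does not reach only later rows make up. A row lasts 1/12 s, in which the tool goes at most 41.7 mm and 7.16 degrees, less where a joint would pass 70% of its speed; a pose out of reach is approached as far as the arm can. A call with a gripper value outside its range is refused whole. The fingers move at their own pace and stop on an object; "force" is the grip in N (left out, the last holds). Time passes only in rows, so rows that repeat a pose let the fingers close. It gives the time, the measured TCP pose, the force and the opening at its end, in the units of the state.
- ctrl.get_obs(): the state, without advancing time (a new reading comes with each control period).
- viewer.camera(name): name is "side" or "top"; returns (picture, depth): 400x640x3 uint8, blue, green, red; 400x640 float32, m along the optical axis (not along the pixel's ray), 0 where there is no reading.
- viewer.camera_info(name): a dict with "fx", "fy", "cx", "cy" (pixels), "D" ([k1, k2, p1, p2, k3] as OpenCV has them; the pictures are not rectified), "R" (3x3) and "t" (3): a world point X has camera coordinates R X + t. Camera axes: x right, y down, z forward; pixel columns grow to the right and rows downward; lengths in m; the calibration is good to about 2 mm. A picture is of the moment at which its call begins. camera_info takes no time and is no camera call.
- ticket.hand_in(): hands the job in, once; it reports no verdict.
Trained networks look in the newest picture that a camera, given by its name, has taken for a name from the list of things; names that differ only in an ending like _2 or _b are one class to them, and where a whole thing is asked for, a point or a joint stands for the part that bears it (a point fixed in the world has none). Each returns a list of dicts, best first, with "confidence" (0 to 1); they miss things now and then, are a little off and sometimes report something else, mostly with a low value. They report only what shows in the picture. A call takes as long as a camera call. They do not tell look-alikes from the thing itself.
- nets.silhouettes(camera, thing): "region" (400x640 bool, what is visible of it) and "extent" ([left, top, right, bottom] in pixels, round what is visible of it).
The state is a dict: "time_s": time; "qpos": joint angles; "joint_vel": joint speeds; "tau": joint torques, N m; "ee_pos": TCP position; "eef_rot": TCP orientation; "force": force on the tool from outside, world axes, zero at the start; "moment": the same for the moment, N m; "grip_width": finger opening in m.
Only numpy, scipy, OpenCV 4.12 (cv2) and the standard library are available. Lean on these libraries where they do the work, as an engineer would, in place of code of your own. Each camera call takes 0.05 s, during which the arm holds its last target. There are 200 camera calls.

## Task

Lay the copper coil in the two vee rests of the aluminium fixture (either way round), let go, and slide the tailstock in until its cone and the fixed cone are both snugly home in the ends of the coil's tube. Then take the probe out of its stand and, with the probe upright, press its sprung tip lightly on top of the paper band round the coil, so that the plunger goes in about half of its travel and never bottoms out. Finish while still holding the probe there, with your fingers off the coil, and leave the other things on the table where they are.

Things in the scene. Friction and masses are not known exactly. Their poses are not given: they have to be found in the camera images.
- fixture: aluminium centring fixture fixed to the table: bed 90 (x) x 320 (y) x 15 mm, from y = -120 to 200 mm; origin on the table under the seated coil's middle; y = axis of the centres, towards the tailstock; z up. Two vee rests, then a fixed headstock block on the -y side (56 mm wide, y = -117 to -84 mm, 90 mm high) and a sliding tailstock on the +y side. Nothing else stands on the bed
- rest (a point): the coil axis over the vee rest next to the headstock (fixture y = -52 mm); the other rest is at y = +52 mm. Each: 90 degree vee, 10 mm thick, mouth 40 mm wide, top 66 mm above the table; the coil's 26 mm tube ends lie in them with their axis 65 mm above the table, level with the cones
- head_tip (a point): tip of the fixed steel cone of the headstock, 65 mm above the table at fixture y = -67.5 mm, pointing +y: 12 mm long, 24 mm wide at the root, 8 mm at the tip. The tailstock's cone is equal and points -y
- seat (a point): point on the axis of the centres, 65 mm above the table, where the coil's middle is when both cones are home; axes as the fixture's. The fixed cone's tip is then 7.5 mm inside the tube, so lower the coil with its middle about 10 mm to +y of here (8 to 13 mm is free); pushing the tailstock in slides the coil along the vees on to the fixed cone
- tailstock (a joint): travel of the tailstock along the fixture's -y (m): 0 fully back, grows towards the coil; both cones are home in the tube at 0.055 (range 0 to 0.065). Starts at 0 to 0.022, stays where it is left. Sliding takes about 4 N, a little more with the coil; home when the force rises by some 10 N more. Cone tip at fixture y = 122.5 mm minus the travel
- fin (a point): middle of the upright grip fin on the tailstock, 107 mm above the table; fin 12 mm thick along the fixture's y, 36 mm wide along x, rising from the block's top (85 mm) to 122 mm. Tailstock block 56 x 40 mm, fin over its middle; cone tip 36 mm from the fin to -y
- coil: copper coil on a black former, about 0.25 kg; origin at its middle, x = its axis. Winding 40 mm in diameter, x = -30 to 30 mm; two square flanges 48 x 48 x 3 mm at x = -33 to -30 and 30 to 33 mm; tube ends 26 mm outside, 18 mm bore, out to x = -75 and 75 mm. Starts lying on its flanges, axis level, 24 mm up. Grip it across the winding from above, between the band and the flange at x = -30
- band (a point): on the coil's axis (not on its surface) at the middle of the paper band round the winding: band 12 mm wide, 42.4 mm in diameter, at coil x = 13 to 25 mm; with the coil between the centres its top is 86 mm above the table, straight over this point
- stand: round black probe stand fixed to the table: base 84 mm wide, 10 mm thick; tube 36 mm outside, 16 mm bore, 75 mm high overall; origin under its centre
- probe: hand-held spring probe, 0.1 kg, standing upright in the stand, tip down. Origin on its axis at the underside of its collar, z up along the probe. Collar 30 mm wide from z = 0 to 6 mm, resting on the stand's top; black handle 20 x 20 mm (sides along x and y) from z = 6 to 70 mm; stem 10 mm thick down to z = -50 mm; brass plunger tip, 8 mm round, ending at z = -65 mm
- plunger (a joint): how far the probe's sprung plunger is pushed in (m): 0 out, 0.012 bottomed. Spring: starts to move at about 1 N, 350 N/m: 3 N at 0.006, 5 N at 0.012
- tip (a point): end of the probe's plunger, on the probe's axis
- meter: bystander: grey hand-held meter, 75 x 150 x 42 mm, lying on the table; origin under its centre
- screwdriver: bystander: screwdriver lying on the table
- jar: bystander: clear jar with steel cap, 60 mm wide, 75 mm high
- reel: bystander: small round wire reel, 64 mm wide, 38 mm high, lying flat
- tray: bystander: black divided tray, 120 x 170 x 40 mm
- block: bystander: wooden block, 50 x 90 x 35 mm
Not all that is in view belongs to the job. Leave any blue or red look-alike of the probe alone.

How it is judged:
On the way, in this order (a step that is already met when the one before it is completed fails the run):
1. the coil lies in both vee rests, let go (x of coil in the frame of seat between -0.004 and 0.004 m and z of coil in the frame of seat between -0.005 and 0.005 m and angle between the x axis of coil and the y axis of seat, either way round below 0.06 rad and y of coil in the frame of seat between -0.006 and 0.016 m and contact force between the fingers and coil below 0.05 N), for 0.2 s.
2. the tailstock is in and both cones are home in the tube (x of coil in the frame of seat between -0.004 and 0.004 m and z of coil in the frame of seat between -0.005 and 0.005 m and angle between the x axis of coil and the y axis of seat, either way round below 0.06 rad and y of coil in the frame of seat between -0.004 and 0.004 m and value of joint tailstock between 0.0525 and 0.0585 m and contact force between the fingers and coil below 0.05 N), for 0.2 s.
3. the probe is out of its stand, in the fingers (z of probe in the frame of stand above 0.15 m and contact force between the fingers and probe above 1 N), for 0.1 s.
At the end, for the whole second after the job is handed in: Coil seated within 4 mm, tailstock at 0.0525 to 0.0585, no finger on the coil; the probe, held and at rest, clear of the fixture, within 8 degrees of upright, tip within 8 mm (horizontally) of the band's top centre, plunger 2.5 to 9.5 mm in, pressing 0.8 to 8 N (all of step 2 and horizontal distance between tip and band below 0.008 m and angle between probe's own z axis and vertical below 0.14 rad and height (world z) of probe above 0.12 m and contact force between probe and coil between 0.8 and 8 N and value of joint plunger between 0.0025 and 0.0095 m and contact force between the fingers and probe above 1 N and contact force between probe and fixture below 0.05 N and linear speed of probe below 0.02 m/s); the arm keeps its last pose, push and grip.
It fails at once if the probe's plunger bottoms out (value of joint plunger above 0.0115 m).
It fails at once if a bystander is moved more than 30 mm (distance of any of meter, screwdriver, jar, reel, tray, block from where it was at the start of the episode above 0.03 m).
It also fails if it takes over 61 s, if anything falls off the work surface, if the arm or the gripper's body presses on something with over 40 N, if the wrist force passes 120 N, or if a joint passes its speed limit or range.

## Working session

There is one attempt and no reset: what is moved stays moved. The work goes in short steps, Python scripts to look and compute and a tool call to move; the robot and the scene stay as the last step left them, time stands still between calls to the robot, and variables do not carry over. Pictures are saved under pics/ and viewed, about 8 in all and at most 12, crops included, and the job is handed in when it is done.

Besides the shell and the picture viewer there is one more tool, called after "Request:" in YAML: its name, and indented under it one key for each argument. carry_out: Moves the arm, as the interface text tells. Its arguments: {"type":"object","properties":{"commands":{"type":"array","items":{"type":"number"}},"force":{"type":"number"}},"required":["commands"]}

```bash
mkdir -p pics; cat > h.py <<'E'
import numpy as np, cv2
from station import ctrl, viewer, ticket, nets
def pts(cam, d, mask=None):
    i=viewer.camera_info(cam); K=np.array([[i['fx'],0,i['cx']],[0,i['fy'],i['cy']],[0,0,1]])
    m=(d>0) if mask is None else (mask&(d>0))
    v,u=np.nonzero(m)
    n=cv2.undistortPoints(np.c_[u,v].astype(float)[:,None],K,np.array(i['D'],float))[:,0]
    z=d[v,u]; P=np.c_[n*z[:,None],z]
    return (P-np.array(i['t']).ravel())@np.array(i['R']), u, v
E
python3 - <<'E'
from h import *
for c in ['top','side']:
    p,d=viewer.camera(c); cv2.imwrite(f'pics/{c}0.png',p); np.savez(f'{c}0.npz',p=p,d=d)
    i=viewer.camera_info(c); print(c, -np.array(i['R']).T@np.array(i['t']), np.array(i['R'])[2], i['fx'])
    for t in ['fixture','tailstock','coil','band','stand','probe']:
        for r in nets.silhouettes(c,t)[:3]:
            P,_,_=pts(c,d,r['region'])
            print(t,round(r['confidence'],2),r['extent'],np.median(P,0).round(3) if len(P) else None, P[:,2].max().round(3) if len(P) else '')
print(ctrl.get_obs())
E
```

```text
top [ 0.44189316 -0.01231515  1.35506612] [ 0.12099491 -0.01050187 -0.99259757] 493.0506204715606
tailstock 0.93 [249.0, 209.9, 269.5, 228.9] [0.552 0.141 0.084] 0.127
coil 0.87 [171.7, 222.1, 198.8, 272.8] [0.475 0.344 0.038] 0.054
coil 0.73 [237.9, 188.7, 361.9, 240.6] [0.567 0.035 0.016] 0.127
coil 0.56 [245.8, 208.4, 272.2, 233.3] [0.55  0.141 0.084] 0.127
band 0.69 [173.2, 223.6, 199.0, 275.7] [0.478 0.346 0.037] 0.054
band 0.61 [245.4, 267.1, 305.0, 294.2] [0.392 0.102 0.034] 0.048
band 0.57 [356.0, 241.0, 369.0, 311.8] [ 0.44  -0.129  0.02 ] 0.031
stand 0.67 [415.9, 234.2, 442.9, 259.9] [ 0.471 -0.308  0.01 ] 0.084
stand 0.34 [254.9, 127.8, 290.2, 154.0] [0.766 0.115 0.034] 0.043
probe 0.63 [455.4, 226.1, 476.8, 233.4] [ 0.514 -0.403  0.102] 0.142
probe 0.59 [433.6, 276.2, 454.9, 285.9] [ 0.383 -0.334  0.111] 0.143
probe 0.49 [427.3, 242.6, 442.0, 254.6] [ 0.473 -0.313  0.124] 0.151
side [ 0.32607435 -0.64953731  0.92489559] [ 0.23219939  0.59152881 -0.77212506] 427.91602352679735
fixture 0.95 [266.9, 148.3, 354.0, 259.2] [0.564 0.024 0.019] 0.126
fixture 0.7 [224.0, 179.0, 25
[... 608 characters left out ...]
4.9, 331.5, 331.6] [ 0.472 -0.328  0.118] 0.152
{'time_s': 0.7, 'qpos': array([-1.36060019e+00,  2.99885777e-01,  1.52100120e+00, -7.33403150e-06,
        1.32067708e+00, -6.65953764e-02]), 'joint_vel': array([-0.00120994, -0.00082901, -0.00041697, -0.00070111, -0.0011015 ,
       -0.00101285]), 'tau': array([-9.02478259e-04, -5.31579602e+01, -3.52880788e+01,  7.08964700e-02,
        2.11821939e-02,  2.04468400e-06]), 'ee_pos': array([ 0.15029582, -0.52906215,  0.20545288]), 'eef_rot': array([ 3.14158366e+00, -2.80557769e-05, -1.29400300e+00]), 'force': array([-0.26460031,  0.07929547,  0.47654017]), 'moment': array([ 0.01669129, -0.01745533, -0.02941747]), 'grip_width': 0.09427770756779551}
```

View pics/top0.png

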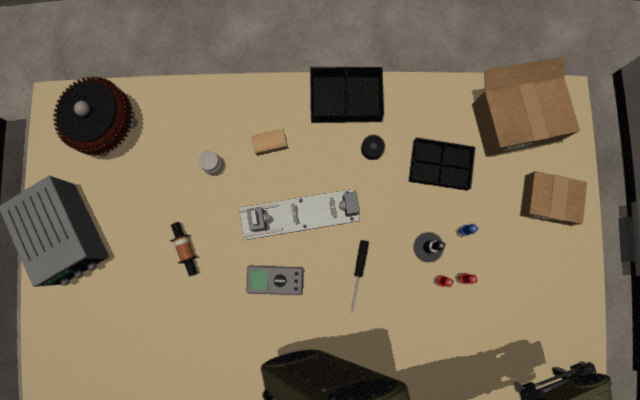

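View pics/side0.png

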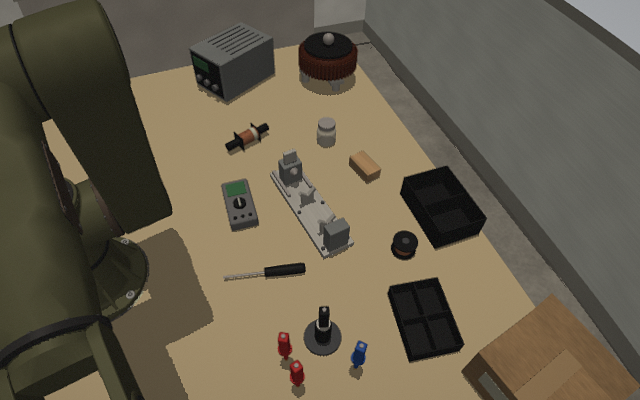

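```bash
cat > m.py <<'E'
from h import *
def rect(Q):
    c,s,a=cv2.minAreaRect((Q*1000).astype(np.float32)); return np.round(c,1),np.round(s,1),round(a,2)
for c in ['top','side']:
    f=np.load(f'{c}0.npz'); d=f['d']; img=f['p']
    P,u,v=pts(c,d); col=img[v,u].astype(int)
    # fixture
    m=(P[:,2]>.010)&(P[:,2]<.021)&(P[:,0]>.48)&(P[:,0]<.65)&(P[:,1]>-.17)&(P[:,1]<.22)
    lab=P[m]; print(c,'bed',rect(lab[:,:2]),m.sum(), np.median(lab[:,2]))
    t=(P[:,2]>.115)&(P[:,2]<.14)&(P[:,0]>.48)&(P[:,0]<.65)&(P[:,1]>.08)&(P[:,1]<.22)
    print('fin',rect(P[t][:,:2]),P[t].mean(0).round(4),P[t][:,2].max())
    t=(P[:,2]>.082)&(P[:,2]<.1)&(P[:,0]>.48)&(P[:,0]<.65)&(P[:,1]>-.16)&(P[:,1]<-.03)
    print('head',rect(P[t][:,:2]),P[t].mean(0).round(4))
    t=(P[:,2]>.015)&(P[:,2]<.07)&(abs(P[:,0]-.475)<.08)&(abs(P[:,1]-.345)<.1)
    Q=P[t];print('coil',rect(Q[:,:2]),Q.mean(0).round(4),Q[:,2].max())
    w,V=np.linalg.eigh(np.cov(Q[:,:2].T)); ax=V[:,1]*np.sign(V[1,1]); print('ax',ax,np.degrees(np.arctan2(ax[1],ax[0])))
    cc=np.array(rect(Q[:,:2])[0])/1000; s=(Q[:,:2]-cc)@ax; l=(Q[:,:2]-cc)@np.array([ax[1],-ax[0]])
    for a in np.arange(-.08,.08,.006):
        k=(s>=a)&(s<a+.006)
        if k.sum(): print(round(a+.003,3),k.sum(),Q[k][:,2].max().round(3),l[k].min().round(3),l[k].max().round(3),np.median(col[t][k],0))
    t=(P[:,2]>.14)&(P[:,2]<.2)&(abs(P[:,0]-.473)<.03)&(abs(P[:,1]+.32)<.04)
    print('probe top',rect(P[t][:,:2]),P[t].mean(0).round(4))
    t=(P[:,2]>.068)&(P[:,2]<.083)&(abs(P[:,0]-.473)<.05)&(abs(P[:,1]+.32)<.06)
    print('collar',rect(P[t][:,:2]),P[t].mean(0).round(4))
    t=(P[:,2]>.006)&(P[:,2]<.014)&(abs(P[:,0]-.473)<.07)&(abs(P[:,1]+.32)<.07)
    print('base',rect(P[t][:,:2]),cv2.minEnclosingCircle((P[t][:,:2]*1000).astype(np.float32)))
E
python3 m.py
```

```text
top bed (array([536.1,  24.1]), array([159.9, 334.8]), 8.54) 2616 0.014659199778655768
fin (array([552.6, 146.4]), array([36.3, 12.5]), 9.52) [0.5522 0.146  0.1206] 0.1267424830203089
head (array([ 590.5, -103.1]), array([56.3, 33.7]), 7.65) [ 0.5901 -0.1032  0.0891]
coil (array([476.9, 349.4]), array([149.9,  49.9]), 20.8) [0.4769 0.3465 0.0375] 0.05389713969025186
ax [0.93521897 0.35406987] 20.736449532273134
-0.077 6 0.036 -0.011 0.011 [54.  72.  80.5]
-0.071 23 0.042 -0.011 0.014 [26. 28. 30.]
-0.065 22 0.039 -0.01 0.014 [24.5 24.5 26. ]
-0.059 21 0.041 -0.01 0.014 [19. 20. 21.]
-0.053 23 0.039 -0.012 0.014 [21. 22. 25.]
-0.047 23 0.036 -0.013 0.014 [22. 22. 23.]
-0.041 22 0.041 -0.01 0.015 [20.  18.5 20.5]
-0.035 40 0.054 -0.025 0.021 [20.5 23.  25. ]
-0.029 34 0.053 -0.024 0.025 [41.5 54.5 84. ]
-0.023 34 0.048 -0.019 0.021 [ 53.5  76.  124.5]
-0.017 33 0.046 -0.017 0.021 [ 52.  76. 123.]
-0.011 35 0.049 -0.018 0.021 [ 51.  76. 123.]
-0.005 36 0.05 -0.019 0.021 [ 51.5  76.  124. ]
0.001 34 0.047 -0.017 0.021 [ 51.5  74.5 120.5]
0.007 34 0.048 -0.018 0.021 [ 54.  77. 126.]
0.013
[... 1919 characters left out ...]
115.  135.5 143.5]
0.025 26 0.047 -0.02 0.02 [ 96.5 115.  127.5]
0.031 39 0.049 -0.024 0.025 [26. 34. 52.]
0.037 5 0.046 -0.02 0.019 [34. 40. 44.]
0.043 14 0.04 -0.009 0.013 [22.5 23.  23.5]
0.049 11 0.037 -0.007 0.012 [23. 25. 26.]
0.055 18 0.038 -0.01 0.013 [22.5 23.5 22. ]
0.061 13 0.036 -0.008 0.015 [21. 23. 24.]
0.067 13 0.038 -0.003 0.016 [19. 20. 21.]
0.073 11 0.037 -0.007 0.011 [22. 21. 22.]
probe top (array([ 474. , -321.2]), array([18.6, 20. ]), 78.16) [ 0.4738 -0.3222  0.1457]
collar (array([ 473.9, -323.6]), array([29.4, 34.4]), 73.97) [ 0.4714 -0.3277  0.0771]
base (array([ 487.9, -319.1]), array([111.2,  83.4]), 7.47) ((490.7366027832031, -309.8641357421875), 61.21137237548828)
```

Request:
carry_out:
  commands: [-1,30,38,0,0,0,0,-1,30,38,0,0,0,0,-1,30,38,0,0,0,0,-1,30,38,0,0,0,0,-1,30,38,0,0,0,0,-1,30,38,0,0,0,0,-1,30,38,0,0,0,0,-1,30,38,0,0,0,0,-1,30,38,0,0,0,0,-1,30,38,0,0,0,0,-1,30,38,0,0,0,0,-1,30,38,0,0,0,0]
  force: 25

```text
time_s: 1.7
ee_pos: [0.4519, -0.1461, 0.2057]
eef_rot: [-3.141, -0.0, -1.292]
force: [0.7, -1.2, 0.1]
grip_width: 0.0941
```

Request:
carry_out:
  commands: [-1,1.8,49.1,-7,0,0,0.083,-1,1.8,49.1,-7,0,0,0.083,-1,1.8,49.1,-7,0,0,0.083,-1,1.8,49.1,-7,0,0,0.083,-1,1.8,49.1,-7,0,0,0.083,-1,1.8,49.1,-7,0,0,0.083,-1,1.8,49.1,-7,0,0,0.083,-1,1.8,49.1,-7,0,0,0.083,-1,1.8,49.1,-7,0,0,0.083,-1,1.8,49.1,-7,0,0,0.083,-1,1.8,49.1,-7,0,0,0.083,-1,1.8,49.1,-7,0,0,0.083]

```text
time_s: 2.7
ee_pos: [0.4695, 0.3471, 0.1354]
eef_rot: [-3.141, -0.0, -1.209]
force: [0.9, -0.2, -0.0]
grip_width: 0.0942
```

Request:
carry_out:
  commands: [-1,0,-0.2,-4,0,0,0,-1,0,-0.2,-8,0,0,0,-1,0,-0.2,-11,0,0,0,-1,0,-0.2,-12.8,0,0,0,-1,0,-0.2,-12.8,0,0,0,0.9,0,-0.2,-12.8,0,0,0,0.9,0,-0.2,-12.8,0,0,0,0.9,0,-0.2,-12.8,0,0,0,0.9,0,-0.2,-12.8,0,0,0,0.9,0,-0.2,-12.8,0,0,0,0.9,0,-0.2,-12.8,0,0,0]
  force: 25

```text
time_s: 3.62
ee_pos: [0.4697, 0.3453, 0.0081]
eef_rot: [-3.14, 0.0, -1.209]
force: [-0.1, -0.2, -0.4]
grip_width: 0.0576
```

Request:
carry_out:
  commands: [0.9,0,0,0,0,0,0,0.9,0,0,4,0,0,0,0.9,0,0,8,0,0,0,0.9,0,0,12,0,0,0,0.9,0,0,14,0,0,0,0.9,0,0,14,0,0,0]

```text
time_s: 4.12
ee_pos: [0.4714, 0.3464, 0.1536]
eef_rot: [-3.132, 0.002, -1.209]
force: [-0.9, 0.0, 0.1]
grip_width: 0.0172
```

```bash
cat > look.py <<'E'
import sys
from h import *
n=sys.argv[1]
for c in sys.argv[2:]:
    p,d=viewer.camera(c); cv2.imwrite(f'pics/{c}{n}.png',p); np.savez(f'{c}{n}.npz',p=p,d=d)
E
python3 look.py 1 top side; python3 - <<'E'
from h import *
a,b=cv2.imread('pics/top1.png')[160:340,100:300],cv2.imread('pics/side1.png')[70:250,180:380]
cv2.imwrite('pics/c1.png',cv2.resize(np.hstack([a,b]),None,fx=2,fy=2,interpolation=2))
print(ctrl.get_obs()['grip_width'])
E
```

```text
0.009319099848137016
```

View pics/c1.png

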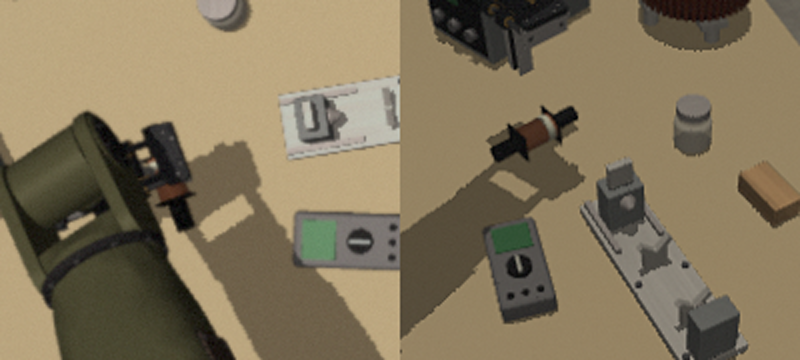

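```bash
python3 - <<'E'
from h import *
for n in '01':
    f=np.load(f'side{n}.npz'); P,u,v=pts('side',f['d'])
    t=(P[:,2]>.015)&(P[:,2]<.07)&(abs(P[:,0]-.475)<.09)&(abs(P[:,1]-.345)<.1)
    Q=P[t]; w,V=np.linalg.eigh(np.cov(Q[:,:2].T)); ax=V[:,1]*np.sign(V[1,1])
    print(len(Q),Q.mean(0),cv2.minAreaRect((Q[:,:2]*1000).astype(np.float32)),np.degrees(np.arctan2(ax[1],ax[0])))
E
```

```text
519 [0.4753272  0.3392521  0.03435057] ((476.9963684082031, 347.342041015625), (151.77584838867188, 51.42000198364258), 21.800432205200195) 20.57645943981514
519 [0.47550253 0.33926374 0.0343696 ] ((477.4479675292969, 346.8277587890625), (150.5221405029297, 51.39089584350586), 18.74776840209961) 19.992176963250945
```

Request:
carry_out:
  commands: [-1,-0.2,-0.1,-2,0,0,0,-1,-0.2,-0.1,-2,0,0,0,-1,-0.2,-0.1,-2,0,0,0,-1,-0.2,-0.1,-2,0,0,0,-1,-0.2,-0.1,-2,0,0,0,-1,-0.2,-0.1,-2,0,0,0,-1,-0.2,-0.1,-2,0,0,0,-1,-0.2,-0.1,-2,0,0,0,-1,-0.2,-0.1,-2,0,0,0,-1,-0.2,-0.1,-2,0,0,0,-1,-0.2,-0.1,-2,0,0,0,-1,-0.2,-0.1,-2,0,0,0]

```text
time_s: 5.22
ee_pos: [0.4678, 0.3443, 0.1284]
eef_rot: [-3.139, 0.0, -1.209]
force: [0.4, 0.1, -0.2]
grip_width: 0.086
```

Request:
carry_out:
  commands: [-1,0.2,0.1,-4,0,0,0,-1,0.2,0.1,-8,0,0,0,-1,0.2,0.1,-11,0,0,0,-1,0.2,0.1,-12.1,0,0,0,0.9,0.2,0.1,-12.1,0,0,0,0.9,0.2,0.1,-12.1,0,0,0,0.9,0.2,0.1,-12.1,0,0,0,0.9,0.2,0.1,-12.1,0,0,0,0.9,0.2,0.1,-12.1,0,0,0,0.9,0.2,0.1,-12.1,0,0,0,0.9,0.2,0.1,-12.1,0,0,0,0.9,0.2,0.1,-12.1,0,0,0]
  force: 25

```text
time_s: 6.22
ee_pos: [0.4699, 0.3453, 0.0077]
eef_rot: [-3.138, 0.0, -1.209]
force: [0.5, -0.4, 0.1]
grip_width: 0.0439
```

Request:
carry_out:
  commands: [0.9,0,0,0,0,0,0,0.9,0,0,0,0,0,0,0.9,0,0,0,0,0,0,0.9,0,0,0,0,0,0]

```text
time_s: 6.55
ee_pos: [0.4698, 0.3453, 0.0077]
eef_rot: [-3.138, 0.0, -1.209]
force: [-0.3, -0.2, 0.7]
grip_width: 0.0395
```

Request:
carry_out:
  commands: [0.9,0,0,4,0,0,0,0.9,0,0,8,0,0,0,0.9,0,0,12,0,0,0,0.9,0,0,15,0,0,0,0.9,0,0,15,0,0,0]

```text
time_s: 6.97
ee_pos: [0.4717, 0.3466, 0.1642]
eef_rot: [-3.129, 0.002, -1.209]
force: [0.9, 1.7, -1.5]
grip_width: 0.0396
```

Request:
carry_out:
  commands: [0.9,1,-3,0,0,0,0.12,0.9,2,-6,0,0,0,0.24,0.9,3,-9,0,0,0,0.36,0.9,4,-12,0,0,0,0.48,0.9,5,-15,0,0,0,0.6,0.9,6,-18,0,0,0,0.72,0.9,7,-21,0,0,0,0.84,0.9,8,-24,0,0,0,0.96,0.9,9,-27,0,0,0,1.08,0.9,9.5,-30,0,0,0,1.2,0.9,10,-33,0,0,0,1.3,0.9,10.5,-34.7,0,0,0,1.36]

```text
time_s: 7.97
ee_pos: [0.5764, -0.0033, 0.163]
eef_rot: [-3.129, 0.004, 0.155]
force: [0.1, 0.2, -3.1]
grip_width: 0.0396
```

Request:
carry_out:
  commands: [0.9,0,0,0,0,0,0,0.9,0,0,0,0,0,0]

```text
time_s: 8.13
ee_pos: [0.5759, -0.0041, 0.1616]
eef_rot: [-3.129, 0.006, 0.152]
force: [-0.5, 0.8, -2.5]
grip_width: 0.0392
```

```bash
python3 look.py 2 side top; python3 - <<'E'
from h import *
o=ctrl.get_obs();print(o['ee_pos'],o['eef_rot'],o['grip_width'],o['force'])
a,b=cv2.imread('pics/top2.png')[140:290,200:400],cv2.imread('pics/side2.png')[100:270,220:420]
cv2.imwrite('pics/c2.png',np.hstack([cv2.resize(a,(400,300)),cv2.resize(b,(400,340))[:300]]))
E
```

```text
[ 0.57594014 -0.00249491  0.16224283] [-3.1287644   0.00544264  0.1538802 ] 0.03941192914716031 [ 0.21668604 -0.53065696 -2.96180691]
```

View pics/c2.png

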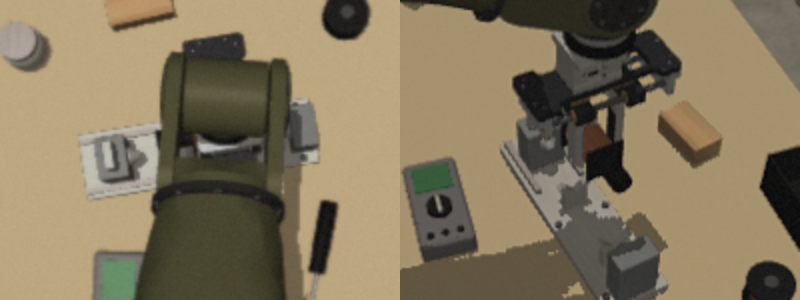

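```bash
cat > ff.py <<'E'
from h import *
O=np.array([.5754,-.0040]); th=np.radians(8.67); X=np.array([np.cos(th),np.sin(th)]); Y=np.array([-X[1],X[0]])
def fx(P): return np.c_[(P[:,:2]-O)@X,(P[:,:2]-O)@Y,P[:,2]]*1000
E
python3 - <<'E'
from ff import *
f=np.load('side2.npz'); P,u,v=pts('side',f['d']); F=fx(P); c=f['p'][v,u].astype(int)
for a in range(-85,50,6):
    k=(F[:,1]>=a)&(F[:,1]<a+6)&(abs(F[:,0])<27)&(F[:,2]>140)&(F[:,2]<215)
    if k.sum()>3: print(a+3,k.sum(),F[k][:,0].min().round(),F[k][:,0].max().round(),F[k][:,2].min().round(),F[k][:,2].max().round(),np.median(c[k],0))
# bed edges from both pre-views
for n in ['top','side']:
    g=np.load(n+'0.npz'); P,u,v=pts(n,g['d']); F=fx(P)
    k=(F[:,2]>11)&(F[:,2]<20)&(abs(F[:,0])<52)&(abs(F[:,1]-40)<175)
    print(n,F[k][:,:2].min(0),F[k][:,:2].max(0),cv2.minAreaRect(F[k][:,:2].astype(np.float32)))
    for y in(-52,52):
        k=(abs(F[:,1]-y)<16)&(F[:,2]>40)&(F[:,2]<75)&(abs(F[:,0])<35); print(y,F[k].min(0),F[k].max(0),F[k].mean(0))
E
```

```text
-70 6 -8.0 11.0 181.0 191.0 [15.  16.5 15. ]
-64 53 -12.0 12.0 167.0 193.0 [16. 16. 16.]
-58 37 -12.0 11.0 167.0 193.0 [16. 17. 16.]
-52 23 -11.0 12.0 176.0 194.0 [16. 16. 17.]
-46 26 -11.0 10.0 173.0 193.0 [17. 17. 17.]
-40 24 -12.0 12.0 178.0 193.0 [17. 17. 17.]
-34 22 -12.0 11.0 174.0 193.0 [17.  17.  17.5]
-28 57 -24.0 25.0 157.0 204.0 [16. 17. 16.]
-22 141 -23.0 27.0 154.0 205.0 [18. 18. 17.]
-16 16 -10.0 10.0 195.0 201.0 [34.  50.5 79. ]
-10 89 -27.0 25.0 166.0 214.0 [58. 60. 78.]
-4 47 -21.0 24.0 164.0 213.0 [35. 49. 76.]
2 39 -13.0 22.0 185.0 214.0 [32. 46. 72.]
8 26 -10.0 22.0 186.0 209.0 [37.5 52.  78.5]
14 16 -6.0 17.0 192.0 202.0 [34.5 49.  76.5]
20 11 -3.0 18.0 191.0 200.0 [47. 59. 74.]
32 6 -21.0 17.0 165.0 192.0 [50.  60.5 73. ]
38 35 -23.0 26.0 155.0 195.0 [19. 21. 23.]
top [ -45.31150331 -119.86355529] [ 45.15474207 200.7658089 ] ((-0.14104843139648438, 40.42015075683594), (320.6487731933594, 90.41191864013672), 89.94271087646484)
-52 [-24.79953715 -56.96915853  42.78544035] [ 24.79639572 -46.8806322   68.02016021] [  0.27162499 -51.85005023  56.68956454]
52 [-25.4323543   46.99081882  40.90949862] [24.66716572 56.95206317 74.5395341 ] [ 0.25145825 51.8330685  57.06141402]
side [ -46.00469872 -122.25118063] [ 45.86388032 199.79789217] ((0.09197616577148438, 38.76158142089844), (322.0050354003906, 91.65022277832031), 89.89966583251953)
-52 [-24.16002599 -66.23427537  40.19355385] [ 25.75041902 -46.62157926  71.25925289] [  0.17248378 -53.92860814  57.33174132]
52 [-24.1382815   43.58625651  40.67697065] [24.7664714  57.87813199 69.14711049] [ 0.27076145 49.45339216 55.3728014 ]
```

Request:
carry_out:
  commands: [0.9,-0.1,0.2,-3,0,0,0,0.9,-0.1,0.2,-6,0,0,0,0.9,-0.1,0.2,-8,0,0,0,0.9,-0.1,0.2,-9.5,0,0,0,0.9,-0.1,0.2,-10.5,0,0,0,0.9,-0.1,0.2,-11,0,0,0,0.9,-0.1,0.2,-11.2,0,0,0,0.9,-0.1,0.2,-11.2,0,0,0]

```text
time_s: 8.9
ee_pos: [0.5751, -0.0001, 0.0506]
eef_rot: [-3.129, 0.005, 0.154]
force: [-0.2, -0.5, -3.9]
grip_width: 0.0394
```

Request:
carry_out:
  commands: [0.9,0,0,-0.15,0,0,0,0.9,0,0,-0.25,0,0,0,0.9,0,0,-0.3,0,0,0]

```text
time_s: 9.15
ee_pos: [0.5756, 0.0001, 0.0488]
eef_rot: [-3.129, 0.004, 0.154]
force: [-5.7, 0.8, 11.3]
grip_width: 0.0392
```

Request:
carry_out:
  commands: [0.9,-0.05,0,0.05,0,0,0,-1,-0.05,0,0.05,0,0,0,-1,-0.05,0,0.05,0,0,0,-1,-0.05,0,0.05,0,0,0,-1,-0.05,0,0.05,0,0,0,-1,-0.05,0,0.05,0,0,0,-1,-0.05,0,0.05,0,0,0,-1,-0.05,0,0.05,0,0,0,-1,-0.05,0,0.05,0,0,0]

```text
time_s: 9.9
ee_pos: [0.5751, 0.0001, 0.0493]
eef_rot: [-3.129, 0.004, 0.154]
force: [0.7, 0.4, 0.4]
grip_width: 0.0892
```

```bash
python3 look.py 3 side top; python3 - <<'E'
from ff import *
o=ctrl.get_obs();print(o['ee_pos'],o['grip_width'],o['force'])
f=np.load('side3.npz'); P,u,v=pts('side',f['d']); F=fx(P); c=f['p'][v,u].astype(int)
for a in range(-85,100,6):
    k=(F[:,1]>=a)&(F[:,1]<a+6)&(abs(F[:,0])<27)&(F[:,2]>55)&(F[:,2]<100)&(c.sum(1)<200)
    if k.sum()>3: print(a+3,k.sum(),F[k][:,0].min().round(),F[k][:,0].max().round(),F[k][:,2].min().round(),F[k][:,2].max().round(),np.median(c[k],0))
E
```

```text
[5.75091386e-01 3.40454869e-05 4.93129040e-02] 0.09343972224445403 [ 0.48036118 -0.34201548  0.01858091]
-70 5 -3.0 4.0 64.0 73.0 [48. 50. 49.]
-64 22 -11.0 12.0 57.0 80.0 [17. 16. 17.]
-58 32 -12.0 11.0 55.0 79.0 [17.  16.5 16. ]
-52 26 -12.0 8.0 57.0 79.0 [17.5 17.5 18. ]
-46 21 -12.0 10.0 61.0 79.0 [17. 18. 19.]
-40 21 -13.0 11.0 65.0 79.0 [17. 15. 17.]
-34 18 -12.0 10.0 66.0 80.0 [16. 16. 17.]
-28 20 -11.0 9.0 60.0 79.0 [17. 17. 17.]
-22 111 -25.0 24.0 55.0 92.0 [17. 17. 17.]
-16 23 -24.0 25.0 56.0 89.0 [19. 27. 31.]
-10 25 -19.0 12.0 62.0 87.0 [38. 53. 82.]
-4 25 -21.0 17.0 64.0 88.0 [37. 52. 81.]
2 34 -19.0 17.0 64.0 88.0 [36.5 52.  81. ]
8 32 -20.0 15.0 63.0 86.0 [36. 51. 80.]
14 26 -20.0 12.0 65.0 87.0 [35.5 51.  79. ]
20 29 -19.0 16.0 62.0 86.0 [35. 51. 80.]
26 11 -19.0 15.0 56.0 85.0 [44. 56. 73.]
32 5 -21.0 19.0 64.0 87.0 [53. 58. 59.]
44 19 -11.0 24.0 69.0 91.0 [24. 25. 22.]
56 4 -2.0 7.0 74.0 79.0 [29.  31.  33.5]
```

Request:
carry_out:
  commands: [-1,0,0,3,0,0,0,-1,0,0,7,0,0,0,-1,0,0,11,0,0,0,-1,0,0,12,0,0,0]

```text
time_s: 10.33
ee_pos: [0.577, -0.0, 0.1757]
eef_rot: [-3.131, -0.004, 0.154]
force: [0.6, -0.2, 0.5]
grip_width: 0.094
```

Request:
carry_out:
  commands: [-0.5,-0.4,2,0,0,0,-0.12,-0.5,-0.6,4,0,0,0,-0.24,-0.5,-0.8,6,0,0,0,-0.36,-0.5,-1,8,0,0,0,-0.48,-0.5,-1.3,10,0,0,0,-0.6,-0.5,-1.6,12,0,0,0,-0.72,-0.5,-1.9,13,0,0,0,-0.84,-0.5,-2.2,14,0,0,0,-0.96,-0.5,-2.3,14.6,0,0,0,-1.08,-0.5,-2.3,14.6,0,0,0,-1.2,-0.5,-2.3,14.6,0,0,0,-1.32,-0.5,-2.3,14.6,0,0,0,-1.44]

```text
time_s: 11.33
ee_pos: [0.5539, 0.1461, 0.1754]
eef_rot: [-3.131, -0.004, -1.292]
force: [0.4, -0.7, 0.2]
grip_width: 0.0708
```

Request:
carry_out:
  commands: [-0.5,0,0,0,0,0,-0.13,-0.5,0,0,0,0,0,-0.13,-0.5,0,0,0,0,0,-0.13]

```text
time_s: 11.58
ee_pos: [0.5538, 0.1461, 0.1752]
eef_rot: [-3.131, -0.004, -1.419]
force: [-0.6, 0.8, 0.1]
grip_width: 0.0701
```

Request:
carry_out:
  commands: [-0.5,-0.1,0,-3,0,0,0,-0.5,-0.1,0,-6,0,0,0,-0.5,-0.1,0,-8,0,0,0,-0.5,-0.1,0,-8.4,0,0,0,1,-0.1,0,-8.4,0,0,0,1,-0.1,0,-8.4,0,0,0,1,-0.1,0,-8.4,0,0,0,1,-0.1,0,-8.4,0,0,0,1,-0.1,0,-8.4,0,0,0,1,-0.1,0,-8.4,0,0,0,1,-0.1,0,-8.4,0,0,0,1,-0.1,0,-8.4,0,0,0]
  force: 30

```text
time_s: 12.58
ee_pos: [0.5529, 0.1461, 0.0914]
eef_rot: [-3.131, -0.004, -1.419]
force: [-0.8, -0.0, -0.2]
grip_width: 0.0208
```

Request:
carry_out:
  commands: [1,0,0,0,0,0,0,1,0,0,0,0,0,0,1,0,0,0,0,0,0,1,0,0,0,0,0,0,1,0,0,0,0,0,0]

```text
time_s: 13.0
ee_pos: [0.5529, 0.146, 0.0914]
eef_rot: [-3.131, -0.005, -1.419]
force: [0.0, -2.4, 0.4]
grip_width: 0.0121
```

Request:
carry_out:
  commands: [1,0.15,-0.99,0,0,0,0,1,0.3,-1.98,0,0,0,0,1,0.42,-2.8,0,0,0,0,1,0.51,-3.4,0,0,0,0,1,0.57,-3.75,0,0,0,0,1,0.6,-4.0,0,0,0,0]

```text
time_s: 13.5
ee_pos: [0.559, 0.1058, 0.0914]
eef_rot: [-3.131, -0.004, -1.419]
force: [0.6, 6.8, 0.5]
grip_width: 0.0121
```

Request:
carry_out:
  commands: [1,0.03,-0.2,0,0,0,0,1,0.06,-0.4,0,0,0,0,1,0.09,-0.6,0,0,0,0]

```text
time_s: 13.75
ee_pos: [0.5599, 0.0999, 0.0914]
eef_rot: [-3.131, -0.003, -1.419]
force: [0.1, 6.2, 0.5]
grip_width: 0.0119
```

Request:
carry_out:
  commands: [1,0.01,-0.08,0,0,0,0,1,0.02,-0.12,0,0,0,0]

```text
time_s: 13.92
ee_pos: [0.5601, 0.0988, 0.0914]
eef_rot: [-3.131, -0.003, -1.419]
force: [-0.7, 6.1, 0.9]
grip_width: 0.012
```

Request:
carry_out:
  commands: [1,0.01,-0.06,0,0,0,0,1,0.01,-0.06,0,0,0,0]

```text
time_s: 14.08
ee_pos: [0.5602, 0.0983, 0.0914]
eef_rot: [-3.131, -0.002, -1.419]
force: [0.6, 3.9, 0.5]
grip_width: 0.0117
```

Request:
carry_out:
  commands: [1,0.01,-0.06,0,0,0,0,1,0.02,-0.1,0,0,0,0]

```text
time_s: 14.25
ee_pos: [0.5603, 0.0975, 0.0914]
eef_rot: [-3.131, -0.002, -1.419]
force: [-0.2, 6.6, 1.3]
grip_width: 0.0115
```

Request:
carry_out:
  commands: [1,0.01,-0.06,0,0,0,0,1,0.02,-0.1,0,0,0,0]

```text
time_s: 14.42
ee_pos: [0.5604, 0.0968, 0.0914]
eef_rot: [-3.131, -0.001, -1.419]
force: [-0.9, 7.9, 0.6]
grip_width: 0.0114
```

```bash
python3 look.py 4 side top; cat > coil.py <<'E'
import sys
from ff import *
for cam in ('side','top'):
    f=np.load(cam+sys.argv[1]+'.npz'); P,u,v=pts(cam,f['d']); F=fx(P); c=f['p'][v,u].astype(int)
    g=lambda k:(k.sum(),F[k].min(0).round(1),F[k].max(0).round(1),F[k].mean(0).round(1))
    k=(abs(F[:,0])<14)&(F[:,2]>55)&(F[:,2]<82)&(c.sum(1)<90)
    print(cam,'tube -',*g(k&(F[:,1]<-40)&(F[:,1]>-90)),'tube +',*(g(k&(F[:,1]>36)&(F[:,1]<90)) if (k&(F[:,1]>36)&(F[:,1]<90)).sum() else ''))
    k=(abs(F[:,0])<24)&(F[:,2]>80)&(F[:,2]<96)&(abs(F[:,1])<50)
    h=np.histogram(F[k][:,1],bins=np.arange(-50,51,4),weights=None); print([(int(e),int(n),) for e,n in zip(h[1],h[0]) if n])
    k=k&(c.min(1)>75)&(F[:,2]>78); print('band', g(k) if k.sum() else '')
    k=(F[:,2]>78)&(F[:,2]<88)&(abs(F[:,0])<32)&(F[:,1]>70)&(F[:,1]<160); print('tailblock',g(k) if k.sum() else '')
    k=(F[:,2]>114)&(F[:,2]<128)&(abs(F[:,0])<32)&(F[:,1]>70)&(F[:,1]<170); print('fin',g(k) if k.sum() else '')
E
python3 coil.py 4; python3 coil.py 3|head -4
python3 - <<'E'
import cv2
b=cv2.imread('pics/side4.png')[120:270,240:400]; cv2.imwrite('pics/c4.png',cv2.resize(b,None,fx=4,fy=4,interpolation=2))
E
```

```text
side tube - 112 [-13.1 -75.4  62.7] [ 10.7 -40.3  80.7] [ -3.1 -57.2  74.9] tube + 77 [-12.6  41.6  64.1] [10.  71.7 81.9] [-2.8 57.4 75.2]
[(-50, 1), (-38, 8), (-34, 45), (-30, 6), (-26, 9), (-22, 15), (-18, 11), (-14, 13), (-10, 16), (-6, 13), (-2, 11), (2, 14), (6, 10), (10, 20), (14, 14), (18, 12), (22, 11), (26, 34), (30, 24)]
band (np.int64(31), array([-16.1, -30.1,  80.5]), array([20.6, 32.4, 89.5]), array([-2.7, 17. , 85.3]))
tailblock (np.int64(166), array([-28. ,  70.5,  78.1]), array([ 27.7, 121.5,  87.9]), array([-4.5, 93.4, 84.4]))
fin (np.int64(53), array([-17.8,  83.5, 114.4]), array([  4.4, 117. , 127.8]), array([ -9.2,  99. , 120.5]))
top tube - 77 [-11.2 -72.6  65.4] [  8.9 -40.1  80.6] [ -1.3 -56.1  73.9] tube + 9 [ 0.4 49.3 66. ] [12.4 52.8 81. ] [ 5.5 51.2 74.5]
[(-50, 1), (-46, 1), (-34, 24), (-30, 12), (-26, 12), (-22, 8), (-18, 15), (-14, 11), (-10, 13), (-6, 14), (-2, 14), (2, 14), (6, 14), (10, 13), (14, 3)]
band (np.int64(2), array([ 20.2, -32.4,  86.8]), array([ 22.7, -32. ,  87.3]), array([ 21.4, -32.2,  87. ]))
tailblock (np.int64(27), array([-28.3,  86.
[... 500 characters left out ...]
))
tailblock (np.int64(112), array([-28.7, 125.1,  78.3]), array([ 22.6, 158.7,  88. ]), array([ -7.2, 139.9,  84.3]))Traceback (most recent call last):
  File "coil.py", line 7, in <module>
    print(cam,'tube -',*g(k&(F[:,1]<-40)&(F[:,1]>-90)),'tube +',*(g(k&(F[:,1]>36)&(F[:,1]<90)) if (k&(F[:,1]>36)&(F[:,1]<90)).sum() else ''))
                        ~^^^^^^^^^^^^^^^^^^^^^^^^^^^^^
  File "coil.py", line 5, in <lambda>
    g=lambda k:(k.sum(),F[k].min(0).round(1),F[k].max(0).round(1),F[k].mean(0).round(1))
                        ~~~~~~~~^^^
    return umr_minimum(a, axis, None, out, keepdims, initial, where)
ValueError: zero-size array to reduction operation minimum which has no identity
```

View pics/c4.png

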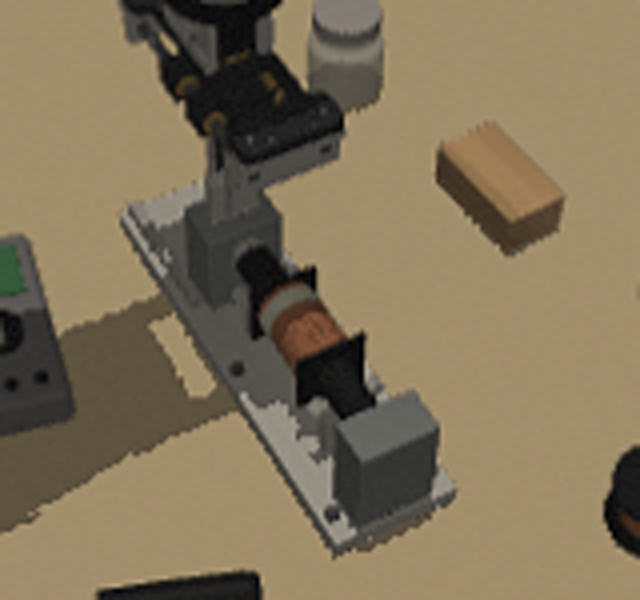

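Request:
carry_out:
  commands: [1,0.01,-0.05,0,0,0,0,1,0.01,-0.1,0,0,0,0,1,0.01,-0.1,0,0,0,0]

```text
time_s: 14.77
ee_pos: [0.5605, 0.0963, 0.0914]
eef_rot: [-3.131, -0.0, -1.419]
force: [-0.5, 7.6, 0.3]
grip_width: 0.0118
```

Request:
carry_out:
  commands: [1,0.02,-0.12,0,0,0,0,1,0.02,-0.17,0,0,0,0,1,0.02,-0.17,0,0,0,0]

```text
time_s: 15.02
ee_pos: [0.5606, 0.0956, 0.0914]
eef_rot: [-3.131, 0.001, -1.418]
force: [-0.2, 13.0, -0.9]
grip_width: 0.0115
```

Request:
carry_out:
  commands: [1,0.01,-0.12,0,0,0,0,1,0.02,-0.15,0,0,0,0,1,0.02,-0.15,0,0,0,0]

```text
time_s: 15.27
ee_pos: [0.5606, 0.0955, 0.0914]
eef_rot: [-3.131, 0.003, -1.418]
force: [-1.4, 15.9, 0.3]
grip_width: 0.0122
```

```bash
python3 look.py 5 side top; python3 coil.py 5
```

```text
side tube - 115 [-13.2 -76.1  63.5] [  9.7 -40.2  81.6] [ -3.3 -56.9  75.3] tube + 79 [-13.2  39.7  65. ] [10.5 73.1 80.9] [-2.7 57.  75.6]
[(-50, 1), (-46, 3), (-42, 1), (-38, 17), (-34, 39), (-30, 4), (-26, 15), (-22, 11), (-18, 17), (-14, 13), (-10, 13), (-6, 12), (-2, 13), (2, 12), (6, 13), (10, 18), (14, 11), (18, 15), (22, 8), (26, 44), (30, 13), (34, 1), (38, 1), (42, 1), (46, 1)]
band (np.int64(33), array([-16.1, -34.1,  80.2]), array([23.9, 30.9, 92.1]), array([-2. , 14.8, 86. ]))
tailblock (np.int64(164), array([-27.7,  72.2,  78.3]), array([ 28. , 121.7,  87.8]), array([-4.2, 92.7, 84.6]))
fin (np.int64(50), array([-18.1,  80.9, 114.6]), array([  5.7, 118.3, 127.8]), array([ -9.8,  98.2, 120.7]))
top tube - 86 [-10.8 -72.8  67.5] [  9.3 -40.1  81.5] [ -1.2 -57.1  74.6] tube + 3 [ 0.5 47.2 71.7] [ 5.7 50.4 77.5] [ 2.9 48.3 75. ]
[(-50, 3), (-46, 1), (-42, 1), (-38, 1), (-34, 24), (-30, 14), (-26, 16), (-22, 12), (-18, 14), (-14, 14), (-10, 17), (-6, 11), (-2, 13), (2, 12), (6, 14), (10, 9)]
band (np.int64(3), array([ 14.4, -33.6,  86.3]), array([ 22.5, -32. ,  88.8]), array([ 19. , -32.6,  87.8]))
tailblock (np.int64(28), array([-28.2,  83.2,  78.2]), array([-21.8, 119.5,  87.1]), array([-25.7, 102.9,  83.9]))
fin
```

Request:
carry_out:
  commands: [1,0,0,0,0,0,0,-0.6,0,0,0,0,0,0,-0.6,0,0,0,0,0,0,-0.6,0,0,0,0,0,0,-0.6,0,0,0,0,0,0,-0.6,0,0,0,0,0,0,-0.6,0,0,0,0,0,0,-0.6,0,0,4,0,0,0,-0.6,0,0,8,0,0,0,-0.6,0,0,11,0,0,0,-0.6,0,0,11,0,0,0]

```text
time_s: 16.28
ee_pos: [0.5627, 0.0956, 0.2081]
eef_rot: [-3.121, 0.003, -1.417]
force: [1.0, -0.7, 1.0]
grip_width: 0.0738
```

```bash
python3 look.py 6 side top; python3 coil.py 6; python3 - <<'E'
from h import *
f=np.load('top6.npz'); P,u,v=pts('top',f['d'])
for c in('top','side'):
  for lo,hi in((.14,.2),(.05,.2)):
    f=np.load(c+'0.npz'); P,u,v=pts(c,f['d'])
    k=(P[:,2]>lo)&(P[:,2]<hi)&(abs(P[:,0]-.473)<.03)&(abs(P[:,1]+.32)<.03)
    print(c,cv2.minAreaRect((P[k][:,:2]*1000).astype(np.float32)),k.sum(),P[k][:,2].max())
E
```

```text
side tube - 116 [-13.3 -77.4  61.9] [ 10.2 -40.   81.2] [ -3.3 -57.   75.5] tube + 78 [-12.8  41.1  64.1] [10.  70.6 80.7] [-3.  56.8 75.7]
[(-38, 18), (-34, 37), (-30, 6), (-26, 12), (-22, 14), (-18, 15), (-14, 14), (-10, 13), (-6, 16), (-2, 10), (2, 11), (6, 16), (10, 19), (14, 13), (18, 17), (22, 11), (26, 33), (30, 25), (34, 1), (42, 1), (46, 3)]
band (np.int64(26), array([-17.2,  11.2,  80.5]), array([21.2, 33.4, 90.5]), array([-3.7, 17.8, 85.1]))
tailblock (np.int64(168), array([-28.1,  71.7,  78. ]), array([ 28. , 121.3,  87.9]), array([-4.9, 93.2, 84.4]))
fin (np.int64(70), array([-17.8,  92.7, 115. ]), array([ 17.4, 107.8, 125.9]), array([ -0.9,  99.7, 121.2]))
top tube - 87 [-11.3 -72.6  68. ] [  9.7 -40.   80.1] [ -1.4 -56.7  74.7] tube + 8 [-11.8  36.4  67.5] [-8.7 55.3 77.9] [-10.5  45.1  71.2]
[(-46, 1), (-42, 1), (-38, 1), (-34, 24), (-30, 13), (-26, 10), (-22, 12), (-18, 15), (-14, 15), (-10, 15), (-6, 12), (-2, 12), (2, 16), (6, 14), (10, 12), (14, 3), (18, 4), (26, 2), (30, 4)]
band (np.int64(9), array([-15.8, -33.6,  80.1]), array([22.8, 21.2, 89.4]), array([-2.8,  1.3, 83.5]))
tailblock (np.int64(79), array([-28.2,  89.1,  78.8]), array([ -5.9, 122.1,  87.9]), array([-18.7, 105.2,  83.8]))
fin (np.int64(18), array([-18. ,  96.4, 114.7]), array([-10. , 107.3, 126.1]), array([-14.2, 102.1, 120.6]))
top ((475.3539123535156, -319.2696533203125), (20.076452255249023, 19.556365966796875), 73.3774185180664) 57 0.1511565698073699
top ((474.50537109375, -316.778076171875), (30.254032135009766, 31.808746337890625), 88.99406433105469) 193 0.1511565698073699
side ((473.9501037597656, -321.1776123046875), (18.588172912597656, 20.010221481323242), 78.16034698486328) 95 0.1520442264483047
side ((473.7821044921875, -323.9723205566406), (30.224197387695312, 34.44084930419922), 73.97099304199219) 405 0.1520442264483047
```

```bash
cat > rv.py <<'E'
import sys
from h import *
from scipy.spatial.transform import Rotation as R
o=ctrl.get_obs(); x,y,z,psi=map(float,sys.argv[1:5])
print((np.array([x,y,z])-o['ee_pos'])*100, (R.from_euler('xyz',[np.pi,0,psi])*R.from_euler('xyz',o['eef_rot']).inv()).as_rotvec().round(4), o['ee_pos'],o['eef_rot'],o['force'],o['grip_width'],o['time_s'])
E
python3 rv.py .4745 -.3205 .21 -.248
```

```text
[ -8.63393728 -41.59516641   0.78824622] [-0.0115  0.008   1.1695] [0.56083937 0.09545166 0.20211754] [-3.12867841e+00  2.97885376e-03 -1.41754769e+00] [0.12557135 0.10753647 0.00132593] 0.07470079552559082 16.3833
```

Request:
carry_out:
  commands: [-0.6,-0.8,-4,0.8,-0.001,0.001,0.12,-0.6,-1.6,-8,0.8,-0.002,0.002,0.24,-0.6,-2.4,-12,0.8,-0.003,0.002,0.36,-0.6,-3.2,-16,0.8,-0.004,0.003,0.48,-0.6,-4,-20,0.8,-0.005,0.004,0.6,-0.6,-4.8,-24,0.8,-0.006,0.005,0.72,-0.6,-5.6,-28,0.8,-0.007,0.005,0.84,-0.6,-6.4,-32,0.8,-0.008,0.006,0.96,-0.6,-7.2,-36,0.8,-0.01,0.007,1.08,-0.6,-8,-39,0.8,-0.0115,0.008,1.17,-0.6,-8.6,-41.6,0.8,-0.0115,0.008,1.17,-0.6,-8.6,-41.6,0.8,-0.0115,0.008,1.17]

```text
time_s: 17.38
ee_pos: [0.4723, -0.3256, 0.2078]
eef_rot: [-3.141, 0.003, -0.25]
force: [-0.3, 0.0, 0.1]
grip_width: 0.0754
```

```bash
python3 look.py 7 side top; python3 rv.py .4745 -.3205 .1 -.248; python3 coil.py 7; python3 - <<'E'
from h import *
f=np.load('side7.npz'); P,u,v=pts('side',f['d'])
k=(P[:,2]>.10)&(P[:,2]<.155)&(abs(P[:,0]-.473)<.03)&(abs(P[:,1]+.32)<.03)
print(P[k].min(0),P[k].max(0))
b=f['p'][230:380,240:440]; cv2.imwrite('pics/c7.png',cv2.resize(b,None,fx=3,fy=3,interpolation=2))
E
```

```text
[  0.06639857   0.08582304 -10.81246995] [-0.002  -0.0024  0.0025] [ 0.47383601 -0.32135823  0.2081247 ] [-3.14029241e+00  2.83479483e-03 -2.50486548e-01] [ 0.40500322  0.17725901 -0.15766362] 0.07518489854903204 17.4833
[ 0.4625031  -0.33260812  0.10204798] [ 0.48522865 -0.31118414  0.15084911]Traceback (most recent call last):
  File "coil.py", line 7, in <module>
    print(cam,'tube -',*g(k&(F[:,1]<-40)&(F[:,1]>-90)),'tube +',*(g(k&(F[:,1]>36)&(F[:,1]<90)) if (k&(F[:,1]>36)&(F[:,1]<90)).sum() else ''))
                        ~^^^^^^^^^^^^^^^^^^^^^^^^^^^^^
  File "coil.py", line 5, in <lambda>
    g=lambda k:(k.sum(),F[k].min(0).round(1),F[k].max(0).round(1),F[k].mean(0).round(1))
                        ~~~~~~~~^^^
    return umr_minimum(a, axis, None, out, keepdims, initial, where)
ValueError: zero-size array to reduction operation minimum which has no identity
```

View pics/c7.png

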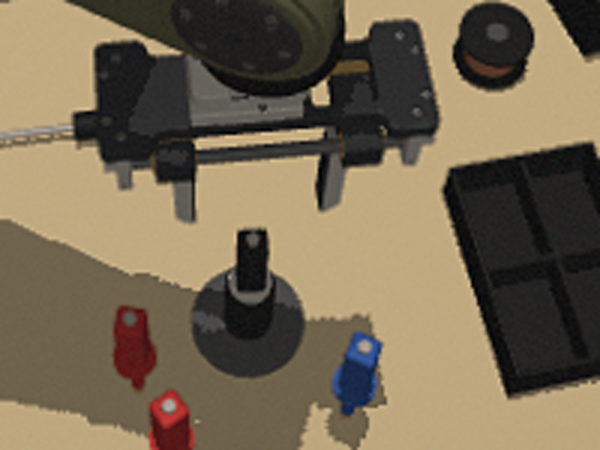

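Request:
carry_out:
  commands: [-0.6,0.05,0.1,-3,-0.002,-0.002,0.002,-0.6,0.05,0.1,-6,-0.002,-0.002,0.002,-0.6,0.05,0.1,-9,-0.002,-0.002,0.002,-0.6,0.05,0.1,-10.5,-0.002,-0.002,0.002,0.9,0.05,0.1,-10.8,-0.002,-0.002,0.002,0.9,0.05,0.1,-10.8,-0.002,-0.002,0.002,0.9,0.05,0.1,-10.8,-0.002,-0.002,0.002,0.9,0.05,0.1,-10.8,-0.002,-0.002,0.002,0.9,0.05,0.1,-10.8,-0.002,-0.002,0.002,0.9,0.05,0.1,-10.8,-0.002,-0.002,0.002,0.9,0.05,0.1,-10.8,-0.002,-0.002,0.002,0.9,0.05,0.1,-10.8,-0.002,-0.002,0.002]
  force: 25

```text
time_s: 18.48
ee_pos: [0.4744, -0.3205, 0.1004]
eef_rot: [3.141, -0.0, -0.249]
force: [0.2, 0.6, -0.1]
grip_width: 0.025
```

Request:
carry_out:
  commands: [0.9,0,0,0,0,0,0,0.9,0,0,0,0,0,0,0.9,0,0,0,0,0,0,0.9,0,0,0,0,0,0,0.9,0,0,0,0,0,0]

```text
time_s: 18.9
ee_pos: [0.4744, -0.3205, 0.1005]
eef_rot: [3.141, 0.0, -0.249]
force: [-0.6, -0.9, 0.6]
grip_width: 0.0202
```

Request:
carry_out:
  commands: [0.9,0,0,2,0,0,0,0.9,0,0,4.5,0,0,0,0.9,0,0,7.5,0,0,0,0.9,0,0,10.5,0,0,0,0.9,0,0,13,0,0,0,0.9,0,0,15,0,0,0,0.9,0,0,15,0,0,0,0.9,0,0,15,0,0,0]

```text
time_s: 19.57
ee_pos: [0.4745, -0.3205, 0.2506]
eef_rot: [3.141, -0.001, -0.249]
force: [-0.4, -0.3, -1.8]
grip_width: 0.0196
```

```bash
python3 rv.py .5725 .0148 .25 -.248
```

```text
[ 9.80091698 33.53430106 -0.05572183] [0.001  0.0008 0.0006] [ 0.47449083 -0.32054301  0.25055722] [ 3.14081726e+00 -1.02083735e-03 -2.48600046e-01] [-0.39062805 -0.32397934 -1.81170951] 0.019563879636500088 19.5667
```

Request:
carry_out:
  commands: [0.9,1,3.5,0,0,0,0,0.9,2,7,0,0,0,0,0.9,3,10.5,0,0,0,0,0.9,4,14,0,0,0,0,0.9,5,17.5,0,0,0,0,0.9,6,21,0,0,0,0,0.9,7,24.5,0,0,0,0,0.9,8,28,0,0,0,0,0.9,9,31,0,0,0,0,0.9,9.8,33.5,0,0,0,0,0.9,9.8,33.5,0,0,0,0,0.9,9.8,33.5,0,0,0,0]

```text
time_s: 20.57
ee_pos: [0.5721, 0.0155, 0.2485]
eef_rot: [3.14, 0.002, -0.246]
force: [-0.9, 0.4, -2.0]
grip_width: 0.0201
```

```bash
python3 look.py 8 side top; python3 rv.py .5725 .0148 .185 -.248;  python3 - <<'E'
from ff import *
f=np.load('side8.npz'); P,u,v=pts('side',f['d']); F=fx(P); c=f['p'][v,u].astype(int)
for z in range(130,240,8):
    k=(F[:,2]>=z)&(F[:,2]<z+8)&(abs(F[:,0])<30)&(abs(F[:,1]-19)<25)
    if k.sum()>2: print(z+4,k.sum(),F[k].min(0).round(),F[k].max(0).round(),F[k].mean(0).round(1))
k=(F[:,2]>80)&(F[:,2]<93)&(abs(F[:,0])<12)&(abs(F[:,1])<40)&(c.min(1)>70); print('band',F[k].mean(0),k.sum())
k=(F[:,2]>70)&(F[:,2]<93)&(abs(F[:,0])<22)&(F[:,1]<-25)&(F[:,1]>-45)&(c.sum(1)<90); print('fl',F[k].mean(0),k.sum())
b=f['p'][110:260,230:400]; cv2.imwrite('pics/c8.png',cv2.resize(b,None,fx=4,fy=4,interpolation=2))
E
```

```text
[ 0.04412763  0.08530684 -6.42774356] [ 0.0011 -0.0012  0.0008] [0.57205872 0.01394693 0.24927744] [ 3.14025637e+00  8.99537658e-04 -2.48843888e-01] [-0.30714605  0.73373665 -0.28624124] 0.020148319630077682 20.6667
166 8 [ -5.  16. 162.] [  3.  20. 169.] [ -1.2  18.  165.5]
174 6 [ -5.  15. 171.] [  2.  21. 177.] [ -2.1  17.3 174.9]
182 9 [ -6.  14. 179.] [  2.  17. 185.] [ -1.8  15.8 182.1]
190 10 [ -6.  14. 188.] [  1.  21. 194.] [ -3.3  17.  190.5]
198 9 [ -5.  12. 196.] [  1.  18. 201.] [ -1.8  15.4 198.5]
206 9 [ -5.  15. 203.] [  2.  20. 209.] [ -1.9  17.  205.3]
214 4 [ -5.  15. 210.] [  1.  19. 213.] [ -3.3  17.2 211. ]
222 6 [-14.   6. 224.] [  1.  18. 225.] [ -7.5   9.7 224.3]
230 56 [-15.   4. 226.] [ 15.  31. 233.] [ -3.3  13.5 229.4]
238 26 [-12.   7. 234.] [  5.  17. 242.] [ -4.8  11.7 238. ]
band [-1.7466372  18.0589966  85.68656437] 32
fl [ -0.75456835 -35.73756311  80.34379926] 98
```

View pics/c8.png

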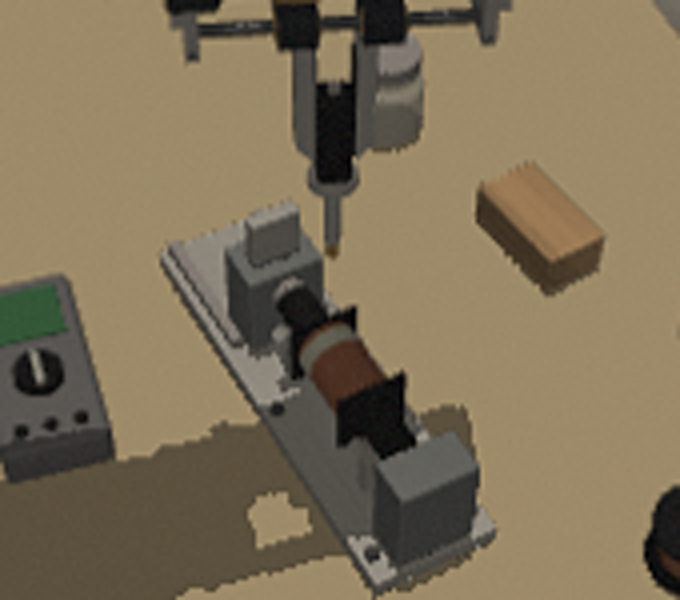

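Request:
carry_out:
  commands: [0.9,0.05,0.05,-2,0.001,-0.001,0,0.9,0.05,0.05,-4,0.001,-0.001,0,0.9,0.05,0.05,-5.5,0.001,-0.001,0,0.9,0.05,0.05,-6.5,0.001,-0.001,0,0.9,0.05,0.05,-7.1,0.001,-0.001,0,0.9,0.05,0.05,-7.1,0.001,-0.001,0,0.9,0.05,0.05,-7.1,0.001,-0.001,0]

```text
time_s: 21.25
ee_pos: [0.5727, 0.014, 0.1788]
eef_rot: [3.142, -0.0, -0.249]
force: [0.3, -0.2, -0.2]
grip_width: 0.02
```

```bash
python3 rv.py .5725 .0148 .1705 -.248
```

```text
[-0.02208491  0.07594008 -0.82826527] [0.0001 0.0004 0.0014] [0.57272085 0.0140406  0.17878265] [ 3.14154818e+00 -3.72568461e-04 -2.49388953e-01] [ 0.29901224 -0.20296827 -0.19228556] 0.019979217382138877 21.25
```

Request:
carry_out:
  commands: [0.9,0,0.05,-0.1,0,0,0,0.9,0,0.05,-0.2,0,0,0,0.9,0,0.05,-0.3,0,0,0,0.9,0,0.05,-0.4,0,0,0,0.9,0,0.05,-0.5,0,0,0,0.9,0,0.05,-0.5,0,0,0]

```text
time_s: 21.75
ee_pos: [0.5729, 0.0146, 0.1739]
eef_rot: [-3.142, -0.001, -0.249]
force: [0.6, -0.3, 0.9]
grip_width: 0.0199
```

Request:
carry_out:
  commands: [0.9,0,0,0,0,0,0,0.9,0,0,0,0,0,0]

```text
time_s: 21.92
ee_pos: [0.5729, 0.0146, 0.174]
eef_rot: [-3.141, -0.001, -0.249]
force: [0.5, -0.3, 1.9]
grip_width: 0.0204
```

Request:
carry_out:
  commands: [0.9,0,0,0,0,0,0]

```text
time_s: 22.0
ee_pos: [0.5729, 0.0146, 0.1741]
eef_rot: [-3.141, -0.001, -0.249]
force: [0.4, -1.0, 0.4]
grip_width: 0.02
```

Request:
carry_out:
  commands: [0.9,0,0,-0.1,0,0,0,0.9,0,0,-0.2,0,0,0,0.9,0,0,-0.3,0,0,0,0.9,0,0,-0.3,0,0,0]

```text
time_s: 22.33
ee_pos: [0.5729, 0.0146, 0.1709]
eef_rot: [-3.141, -0.001, -0.249]
force: [-0.4, 0.4, 1.3]
grip_width: 0.0201
```

Request:
carry_out:
  commands: [0.9,0,0,0,0,0,0]

```text
time_s: 22.42
ee_pos: [0.573, 0.0146, 0.1709]
eef_rot: [-3.141, -0.001, -0.249]
force: [-0.7, 0.0, 1.9]
grip_width: 0.02
```

```bash
python3 - <<'E'
from h import *
fs=[]
for i in range(8):
    p,d=viewer.camera('side'); fs.append(ctrl.get_obs()['force'])
print(np.mean(fs,0),np.std(fs,0)); o=ctrl.get_obs(); print(o['ee_pos'],o['eef_rot'],o['grip_width'],o['joint_vel'].round(4))
np.savez('side9.npz',p=p,d=d); q,e=viewer.camera('top'); np.savez('top9.npz',p=q,d=e)
cv2.imwrite('pics/c9.png',cv2.resize(p[120:260,240:390],None,fx=4,fy=4,interpolation=2))
from ff import *
P,u,v=pts('side',d);F=fx(P)
for lo,hi in((92,100),(100,112),(112,124),(124,135)):
    k=(F[:,2]>=lo)&(F[:,2]<hi)&(abs(F[:,0])<14)&(abs(F[:,1]-17)<12)
    if k.sum():print(lo,k.sum(),F[k].mean(0).round(1))
k=(F[:,2]>114)&(F[:,2]<128)&(abs(F[:,0])<25)&(F[:,1]>70)&(F[:,1]<140); print('fin',F[k].mean(0),k.sum())
E
```

```text
[0.1401479  0.22329521 2.02625006] [0.46828914 0.57451499 0.46096421]
[0.57296674 0.01458099 0.17096336] [-3.14144194e+00 -1.22830195e-03 -2.49300515e-01] 0.01995317066097323 [ 0.0006  0.0002 -0.     -0.0003  0.0015 -0.0023]
92 6 [ 1.2 18.6 96.6]
100 12 [ -1.8  16.4 106.3]
112 13 [ -1.6  16.3 118.1]
124 11 [ -1.4  16.4 129.3]
fin [ -1.86386465  99.43047291 121.02968423] 73
```

View pics/c9.png

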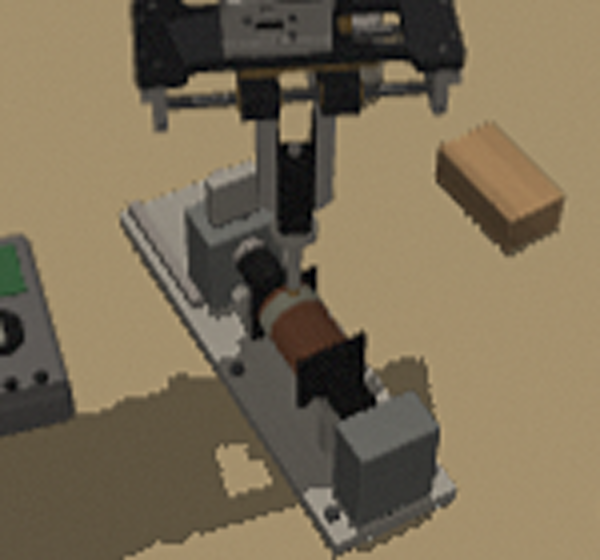

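```bash
python3 -c "
from station import ticket
print(ticket.hand_in())"
```

```text
the job is handed in; nothing more can be done
None
```

I completed all the steps and handed the job in at about 23 s of the 61 s allowed. The hand-in gave no verdict, so the figures below come from my own last checks.

- **Coil:** it lies in both vees with the band towards the tailstock. Measured in the images, its middle is within about 1–2 mm of the seat.
- **Tailstock:** I pushed it by the fin until the force rose to 16 N with almost no further movement, then let go.
- **Probe:** I am holding it upright (tilt about 0.001 rad by the arm's readings), with the gripper 20 mm open on the handle. Its axis is on the band's top centre within about 2 mm.
- **Pressing force:** the mean vertical force was 2.0 N against a free reading of about -1 N, so the tip presses with about 3 N. That matches the plunger being about 6 mm in, as does the height of the probe.

**What went wrong or disagreed:**
- My first grasp of the coil failed because I lifted before the fingers had closed. The coil hardly moved, and the second grasp held.
- My estimates of the tailstock travel disagree. The images gave 56–57 mm and the arm's own displacement up to about 58 mm, against the nominal 55 mm and the 58.5 mm limit. The force rise shows the cones are home.

The pictures showed no bystander displaced, though I did not measure their positions again at the end.

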